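Turn the stiff recipe leaf over and press it flat

TASK

Turn the red-tabbed leaf of the recipe binder: with closed fingers, push it from underneath up and over the ring spine, then press it down until it lies flat on the pages on the other side. Push it gently and never pinch or slam it, do not shove or lift the binder, and leave the mug, spice jar and pepper mill alone.

Things in the scene. Friction and masses are not known exactly. Their poses are not given: they have to be found in the camera images.
- binder: open recipe binder lying loose on the counter, 1.1 to 1.6 kg, teal covers 210 x 360 mm and 3 mm thick, with a white block of pages on each side (190 x 143 mm, tops 13 mm above the counter, from 12 to 155 mm either side of the spine). Origin on the counter under the middle of the spine. Its x axis runs along the spine, away from the robot; the leaf starts on its -y side (the robot's right) and must end on its +y side; z up
- spine_near (a point): near end of the leaf's hinge line, on the spine at the rings' centre, 18 mm above the counter, 90 mm from the middle of the spine
- spine_far (a point): far end of the same hinge line, 180 mm from spine_near. Three steel rings (radius 13 mm) stand on the spine, at its middle and 65 mm either side
- leaf (a joint): angle of the leaf about the hinge line: 0 = flat on the pages at the binder's -y side, 1.57 = upright, 3.14 = flat on the other side (+y), where it stops. It starts ajar, at 0.5 to 0.85. The hinge is stiff (friction about 0.15 N m, no spring): the leaf stays at any angle where it is left and does not fall over by itself; 1 to 3 N at the tab move it
- leaf_back: the yellow back sheet of the rigid leaf, on its underside at the start and on top at the end: 180 mm along the spine, reaching from 12 to 146 mm from the hinge line, 3 mm thick, with a red tab (50 mm wide, middle of the free edge) reaching to 166 mm. This is the side to push. Origin on the hinge line; the leaf extends along its -y axis; its -z axis points out of the back (the underside)
- leaf_front: the white front sheet fixed on the back sheet, 168 mm along the spine, from 15 to 133 mm from the hinge line, 2.5 mm thick, on the leaf's other face. Same origin and axes; its +z axis points out of the front
- tab (a point): middle of the red tab, 155 mm from the hinge line
- mug: blue mug with one handle, 80 mm wide, 95 mm tall, origin under its centre; stays as it is
- spice_jar: amber spice jar with a red cap, 52 mm wide, 100 mm tall, origin under its centre; stays as it is
- mill: dark wooden pepper mill, 56 mm wide, 138 mm tall, origin under its centre; stays as it is
Not all that is in view belongs to the job. Several things look just like the mill: the one meant starts farthest to the robot's right.

How it is judged:
By the outcome, as a careful person would: the job done as asked, in the order asked, and still so for the second after the job is handed in, with the robot touching nothing.
It also fails if it takes over 48 s, if anything falls off the work surface, if the arm or the gripper's body presses on something with over 40 N, if the wrist force passes 120 N, or if a joint passes its speed limit or range.

ROBOT

A 7-joint arm with a two-finger parallel gripper is mounted at the origin on the work surface. World frame = base frame: x ahead of the robot, y to its left, z up, the work surface at z = 0. Lengths are in m, angles in rad, forces in N, time in s.
With the tool pointing down it reaches from about 0.4 to 0.85 m from the base axis. Payload 10.4 kg.
Tool frame: the origin (TCP) lies on the centre line of the jaws, within the pads' length; the fingertips stand 11 mm ahead of it and the grasp point (between the pads) lies 8 mm behind it; z points along the fingers, y is the line along which they close (so a half turn about z gives the same grasp; the last joint's range is limited). The gripper opens to 87 mm and grips with 3 to 60 N. Pads are 19 mm wide; open, the fingers measure 117 mm over their backs; the gripper's body (75 mm by 190 mm) begins 51 mm behind the grasp point.
Start: joints at [1.251, 0.332, -0.065, 1.46, 0.022, 1.35, -0.088], TCP at [0.183, -0.598, 0.194] pointing down, gripper open.
Joint ranges: [-2.6, 2.6], [-0.5, 2.12], [-1.47, 1.34], [0.16, 2.42], [-1.27, 4.41], [0.06, 2.06], [-2.6, 2.6]. Speed limits (rad/s): [2.22, 2.22, 2.79, 2.79, 3.14, 3.14, 3.14].

INTERFACE

Orientations are given as a unit quaternion [x, y, z, w].
In Python, from bench import r gives the robot as it stands.
- The arm moves only by the shell command python3 -m pendant 'ROWS' [OPENING] [FORCE]. ROWS is JSON, a list of rows, each a list of 4 numbers: the shift along the tool's x, y, z in m, then the turn about the tool's z in rad. A call has 1 to 8 rows; each row shifts and turns the commanded pose from where the row before left it, along the tool's axes as they then stand; what a row does not reach is not made up. A row lasts 1/12 s, in which the tool goes at most 41.7 mm and 7.16 degrees, less where a joint would pass 70% of its speed; a pose out of reach is approached as far as the arm can. A call with a gripper value outside its range is refused whole. OPENING is the opening, from 0 (shut) to 1 (fully open), set as the call begins (- or left out, the last holds). The fingers move at their own pace and stop on an object; FORCE is the grip in N (left out, the last holds). Time passes only in rows, so rows that do not move let the fingers close. It gives the time, the measured TCP pose, the force, the opening and the grip force at its end, in the units of the state.
- r.read_state(): the state, without advancing time (a new reading comes with each control period).
- r.camera(name): name is "scene" or "top" or "wrist"; returns a dict with "img" (384x512x3 uint8, red, green, blue), "camera_matrix" (3x3 intrinsics, pixels), "xyz" and "attitude" of the camera in the world. Camera axes: x right, y down, z forward; pixel columns grow to the right and rows downward; lengths in m; the calibration is good to about 2 mm. A picture is of the moment at which its call begins. There is no depth.
- r.close_job(): hands the job in; it is judged then, once.
Trained networks look in the newest picture that a camera, given by its name, has taken for a name from the list of things; names that differ only in an ending like _2 or _b are one class to them, and where a whole thing is asked for, a point or a joint stands for the part that bears it (a point fixed in the world has none). Each returns a list of dicts, best first, with "score" (0 to 1); they miss things now and then, are a little off and sometimes report something else, mostly with a low value. They report only what shows in the picture. A call takes as long as a camera call. They do not tell look-alikes from the thing itself.
- r.outline_of(thing, camera): "mask" (384x512 bool, what is visible of it) and "bbox" ([centre column, centre row, width, height] in pixels, round what is visible of it).
The state is a dict: "time": time; "joint_positions": joint angles; "joint_vel": joint speeds; "joint_torque": joint torques, N m; "ee_pos": TCP position; "eef_rot": TCP orientation; "ft_force": force on the tool from outside, world axes, zero at the start; "torque": the same for the moment, N m; "width": finger opening in m; "grip_force": force on a finger pad.
Only numpy, scipy, OpenCV 4.12 (cv2) and the standard library are available. Lean on these libraries where they do the work, as an engineer would, in place of code of your own. Each camera call takes 0.05 s, during which the arm holds its last target. There are 200 camera calls.

## Working session

There is one attempt and no reset: what is moved stays moved. The work goes in short steps, Python scripts to look and compute and a shell command to move; the robot and the scene stay as the last step left them, time stands still between calls to the robot, and variables do not carry over. Pictures are saved under pics/ and viewed, at most 10 in all, crops included, and the job is handed in when it is done.

```bash
mkdir -p pics
cat > h.py <<'E'
import numpy as np,cv2
from scipy.spatial.transform import Rotation as R
from bench import r
def att(c):
    a=np.array(c["attitude"]); return a if a.shape==(3,3) else R.from_quat(a).as_matrix()
def ray_z(c,uv,z):
    d=att(c)@np.linalg.inv(c["camera_matrix"])@np.array([uv[0],uv[1],1.]); p=np.array(c["xyz"])
    return p+d*(z-p[2])/d[2]
def proj(c,P):
    q=(np.atleast_2d(P)-np.array(c["xyz"]))@att(c); q=q@np.array(c["camera_matrix"]).T
    return q[:,:2]/q[:,2:]
E
python3 - <<'E'
from h import *
s=r.read_state(); print({k:np.round(v,3) for k,v in s.items()})
ims=[]
for n in("top","scene"):
    c=r.camera(n); ims.append(c["img"]); print(n,np.round(c["xyz"],3),np.round(c["attitude"],3),np.round(c["camera_matrix"],1).tolist())
    for t in("binder","leaf_back","leaf_front","tab","mug","spice_jar","mill"):
        for o in r.outline_of(t,n): print(n,t,round(o["score"],2),np.round(o["bbox"]),np.round(ray_z(c,o["bbox"][:2],0.05),3))
    cv2.imwrite(f"pics/{n}0.png",c["img"][:,:,::-1])
E
```

```text
{'time': np.float64(0.0), 'joint_positions': array([ 1.251,  0.333, -0.065,  1.461,  0.022,  1.35 , -0.088]), 'joint_vel': array([-0.   , -0.001,  0.001,  0.001, -0.001, -0.   ,  0.001]), 'joint_torque': array([-0.0000e+00, -6.2324e+01,  2.5000e-02, -3.8991e+01, -6.1000e-02,
        4.0000e-02,  0.0000e+00]), 'ee_pos': array([ 0.183, -0.597,  0.193]), 'eef_rot': array([ 0.989,  0.148, -0.   , -0.001]), 'ft_force': array([ 0.059,  1.283, -0.701]), 'torque': array([-0.054,  0.005,  0.031]), 'grip_force': np.float64(0.0), 'width': np.float64(0.087)}
top [0.508 0.154 1.408] [-0.704  0.709 -0.034  0.03 ] [[477.1, 0.0, 263.3], [0.0, 477.1, 197.2], [0.0, 0.0, 1.0]]
top binder 0.68 [179. 182.  24.  19.] [0.676 0.388 0.05 ]
top binder 0.66 [268. 212. 139. 111.] [0.59  0.133 0.05 ]
top leaf_back 0.74 [302. 221.  38.  62.] [0.562 0.035 0.05 ]
top leaf_front 0.73 [286. 216.  51.  64.] [0.576 0.08  0.05 ]
top leaf_front 0.44 [269. 211. 134. 111.] [0.591 0.13  0.05 ]
top tab 0.88 [290. 219.  59.  70.] [0.567 0.071 0.05 ]
top mill 0.79 [257. 132.  23.  20.] [0.822 0.162 0.05 ]
top mill 0.55 [138. 188.  26.  24.] [0.661 0.505 0.05 ]
scene [1.157 0.417 0.869] [ 0.469  0.829 -0.261 -0.155] [[419.1, 0.0, 251.7], [0.0, 419.1, 193.8], [0.0, 0.0, 1.0]]
scene binder 0.65 [267. 192. 152. 148.] [0.628 0.156 0.05 ]
scene leaf_back 0.87 [247. 160.  79.  82.] [0.57  0.064 0.05 ]
scene leaf_back 0.72 [248. 161.  81.  76.] [0.571 0.066 0.05 ]
scene leaf_front 0.62 [250. 162.  73.  71.] [0.572 0.076 0.05 ]
scene tab 0.72 [250. 159.  81.  80.] [0.562 0.068 0.05 ]
scene mug 0.67 [179. 183.  46.  46.] [ 0.717 -0.039  0.05 ]
scene spice_jar 0.61 [354. 252.  29.  40.] [0.671 0.399 0.05 ]
scene spice_jar 0.43 [182. 186.  47.  49.] [ 0.72  -0.029  0.05 ]
scene mill 0.81 [404. 270.  43.  44.] [0.656 0.507 0.05 ]
scene mill 0.6 [228. 253.  24.  49.] [0.816 0.164 0.05 ]
```

View pics/top0.png

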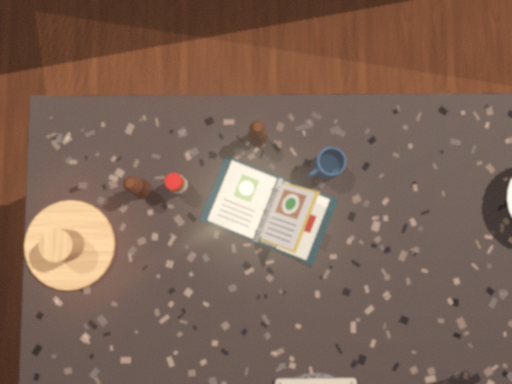

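View pics/scene0.png

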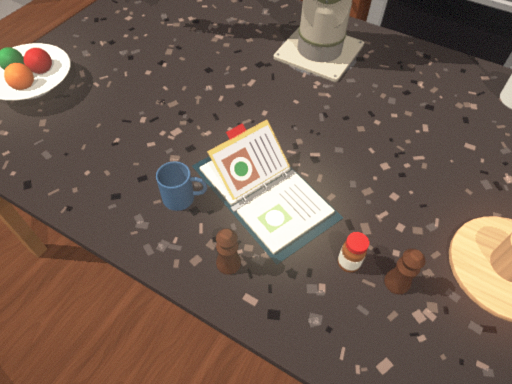

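The top view shows the binder with its spine from about (260,238) to (283,180), and the tab at (309,223). The mug is at (331,162), the jar at (176,182) and mills at (258,132) and (138,186). In the scene view the leaf is raised, with the red tab at (237,132) behind it. Next I fit the binder pose and the leaf angle.

```bash
cat > fit.py <<'E'
from h import *
from scipy.optimize import least_squares
c=r.camera("top"); s=r.camera("scene")
def red(c,box):
    h=cv2.cvtColor(c["img"],cv2.COLOR_RGB2HSV); m=((h[...,0]<8)|(h[...,0]>172))&(h[...,1]>150)&(h[...,2]>80)
    k=np.zeros_like(m); k[box[0]:box[1],box[2]:box[3]]=1; ys,xs=np.nonzero(m&k); return np.array([xs.mean(),ys.mean()]),len(xs)
b=max(r.outline_of("binder","top"),key=lambda o:o["bbox"][2])["mask"]
ct=max(cv2.findContours(b.astype(np.uint8),0,2)[0],key=cv2.contourArea)
rect=cv2.minAreaRect(ct); box=cv2.boxPoints(rect)
W=np.array([ray_z(c,p,.005) for p in box]); ctr=W.mean(0)
e=[W[1]-W[0],W[2]-W[1]]; print("sides",[np.linalg.norm(v).round(3) for v in e])
l=min(e,key=np.linalg.norm); yaw=np.arctan2(l[1],l[0]); yaw=(yaw+np.pi/2)%np.pi-np.pi/2
print("binder",ctr.round(4),"yaw",yaw)
ft,n1=red(c,(190,260,290,330)); fs,n2=red(s,(115,150,220,255)); print(ft,n1,fs,n2)
tp=lambda t,q:None
ux=np.array([np.cos(yaw),np.sin(yaw),0]); uy=np.array([-ux[1],ux[0],0])
P=lambda th:ctr*[1,1,0]+[0,0,.018]-uy*.155*np.cos(th)+[0,0,.155*np.sin(th)]
for th in np.arange(.4,.96,.1): print(th.round(2),P(th).round(3),(proj(c,P(th))[0]-ft).round(1),(proj(s,P(th))[0]-fs).round(1))
for n,cam,t in(("mug",s,"mug"),("mill",s,"mill"),("jar",s,"spice_jar"),("mill",c,"mill"),("binder",c,"mug")):pass
for n,uv,z in(("mug",(331,161),.095),("handle",(314,172),.05),("jar",(174,181),.1),("mill",(257,127),.13)):
    p=ray_z(c,uv,z); d=p-ctr; print(n,p.round(3),"binder frame",(d@ux).round(3),(d@uy).round(3))
I=cv2.resize(c["img"][130:290,180:360],None,fx=4,fy=4)[:,:,::-1].copy()
cor=[ctr*[1,1,0]+ux*a+uy*b_+[0,0,.003] for a,b_ in((-.105,-.18),(.105,-.18),(.105,.18),(-.105,.18))]+[ctr*[1,1,0]+[0,0,.018]+ux*a for a in(-.09,.09)]
for q in proj(c,np.array(cor)): cv2.circle(I,tuple(int(v) for v in ((q-[180,130])*4+2)),4,(255,0,255),-1)
cv2.imwrite("pics/fit.png",I[:600,:720])
E
python3 fit.py
```

```text
sides [np.float64(0.213), np.float64(0.365)]
binder [0.5976 0.1308 0.005 ] yaw -0.3761166769935502
[309.7037037 222.2962963] 27 [235.63157895 130.97368421] 152
0.4 [ 0.545 -0.002  0.078] [7.1 4.4] [-5.8  5.4]
0.5 [0.548 0.004 0.092] [5.4 3.3] [-4.4  3.2]
0.6 [0.551 0.012 0.106] [3.1 2.1] [-2.7  1.4]
0.7 [0.554 0.021 0.118] [0.4 0.7] [-0.5  0.1]
0.8 [0.558 0.03  0.129] [-2.9 -0.9] [ 2.  -0.6]
0.9 [0.562 0.041 0.139] [-6.6 -2.6] [ 4.8 -0.8]
mug [ 0.727 -0.043  0.095] binder frame 0.184 -0.114
handle [ 0.703 -0.     0.05 ] binder frame 0.146 -0.083
jar [0.673 0.393 0.1  ] binder frame -0.026 0.271
mill [0.816 0.163 0.13 ] binder frame 0.192 0.11
```

View pics/fit.png

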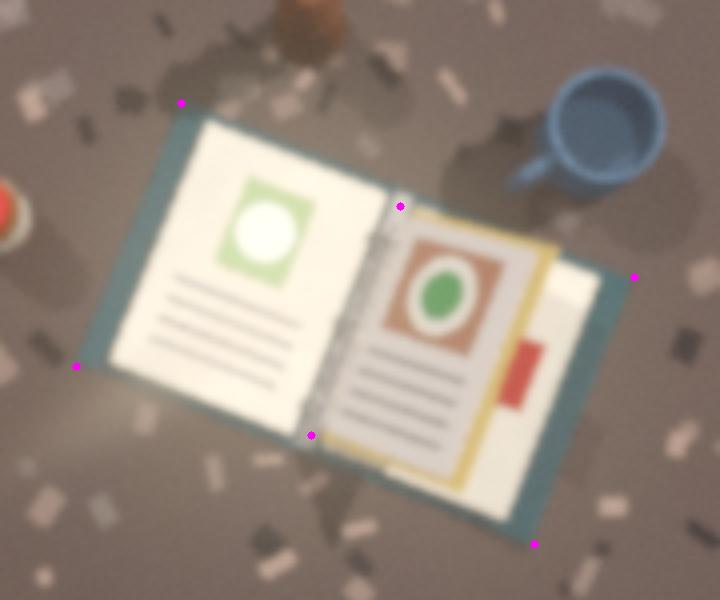

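The fit projects onto the binder corners and hinge ends, and leaf is at about 0.71 rad. I'm moving to the free-edge side at a height that clears everything, with fingers closed. Then I'll align tool x with the push direction.

```bash
T='[0.0243,-0.021,0,0]'
python3 -m pendant '[[0.0243,-0.021,0,0],[0.0243,-0.021,0,0],[0.0243,-0.021,0,0],[0.0243,-0.021,0,0],[0.0243,-0.021,0,0],[0.0243,-0.021,0,0],[0.0243,-0.021,0,0],[0.0243,-0.021,0,0]]' 0 10
python3 -m pendant '[[0.0243,-0.021,0,0],[0.0243,-0.021,0,0],[0.0243,-0.021,0,0],[0.0243,-0.021,0,0],[0.0243,-0.021,0,0],[0.0243,-0.021,0,0],[0.0243,-0.021,0,0],[0.0243,-0.021,0,0]]'
python3 -m pendant '[[0.0243,-0.021,0,0],[0.0243,-0.021,0,0],[0.0243,-0.021,0,0],[0.0243,-0.021,0,0]]'
python3 -m pendant '[[0,0,0,-0.112],[0,0,0,-0.112],[0,0,0,-0.112],[0,0,0,-0.112],[0,0,0,-0.112],[0,0,0,-0.112],[0,0,0,-0.112],[0,0,0,-0.112]]'
cat > st.py <<'E'
from h import *
import sys
s=r.read_state(); yaw=-.376; O=np.array([.5976,.1308,0]); B=R.from_euler('z',yaw).as_matrix()
p=B.T@(s["ee_pos"]-O); x=R.from_quat(s["eef_rot"]).as_matrix()[:,0]
print("t",round(float(s["time"]),2),"TCP in binder",p.round(4),"toolx yaw err",round(np.arctan2(x[1],x[0])-(yaw+np.pi/2),3),"F(binder)",(B.T@s["ft_force"]).round(2),"w",round(float(s["width"]),3))
if len(sys.argv)>1:
    c=r.camera("top"); d=r.camera("scene")
    I=np.hstack([cv2.resize(c["img"][120:300,170:370],(400,360)),cv2.resize(d["img"][60:280,130:374],(400,360))])
    cv2.imwrite(sys.argv[1],I[:,:,::-1])
E
python3 st.py
```

```text
time: 1.62
ee_pos: [0.3202, -0.3788, 0.1942]
eef_rot: [0.989, 0.148, 0.0, 0.0]
ft_force: [1.4, -0.2, 0.0]
width: 0.0419
grip_force: 0.0
time: 2.28
ee_pos: [0.457, -0.1613, 0.1942]
eef_rot: [0.989, 0.148, 0.0, 0.0]
ft_force: [1.5, -0.8, 0.3]
width: 0.0011
grip_force: 0.0
time: 2.62
ee_pos: [0.5254, -0.0526, 0.1942]
eef_rot: [0.989, 0.148, 0.0, 0.0]
ft_force: [0.2, -0.7, 0.5]
width: 0.0003
grip_force: 0.0
time: 3.28
ee_pos: [0.5247, -0.0539, 0.194]
eef_rot: [0.826, 0.564, 0.0, 0.0]
ft_force: [-0.5, -0.4, 0.3]
width: 0.0004
grip_force: 0.0
t 3.28 TCP in binder [ 1.000e-04 -1.986e-01  1.940e-01] toolx yaw err 0.003 F(binder) [-0.27 -0.56  0.3 ] w 0.0
```

```bash
python3 -m pendant '[[0,0,0.0118,0],[0,0,0.0118,0],[0,0,0.0118,0],[0,0,0.0118,0],[0,0,0.0118,0],[0,0,0.0118,0],[0,0,0.0118,0],[0,0,0.0118,0]]' >/dev/null
python3 -m pendant '[[0.01,0,0,0],[0.01,0,0,0],[0.01,0,0,0],[0.01,0,0,0],[0.008,0,0,0],[0.006,0,0,0],[0.005,0,0,0]]' | grep force
python3 st.py pics/a.png
```

```text
ft_force: [0.3, 0.2, -1.0]
grip_force: 0.0
t 4.53 TCP in binder [ 0.0002 -0.1384  0.0998] toolx yaw err -0.001 F(binder) [ 0.24  0.26 -1.  ] w 0.0
```

View pics/a.png

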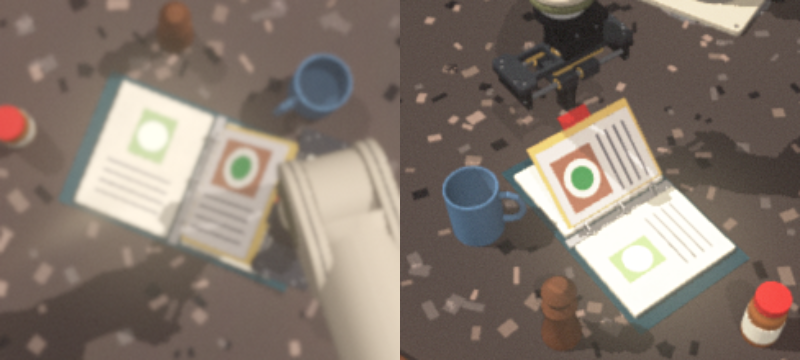

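The fingers now stand just behind the tab, at (575,105) in the right half, with the gripper body above the leaf. Next I push it along the arc.

```bash
python3 -m pendant '[[0.005,0,-0.004,0],[0.005,0,-0.005,0],[0.005,0,-0.005,0],[0.005,0,-0.005,0],[0.005,0,-0.004,0]]' | grep force; python3 st.py
python3 -m pendant '[[0.0055,0,-0.004,0],[0.0055,0,-0.004,0],[0.0055,0,-0.004,0],[0.0055,0,-0.004,0],[0.006,0,-0.003,0]]' | grep force
python3 st.py pics/b.png
```

```text
ft_force: [0.0, 0.2, 0.6]
grip_force: 0.0
t 5.05 TCP in binder [ 0.0005 -0.1139  0.1235] toolx yaw err -0.002 F(binder) [-0.08  0.22  0.57] w 0.0
ft_force: [0.5, 0.7, 0.1]
grip_force: 0.0
t 5.47 TCP in binder [ 0.0004 -0.086   0.142 ] toolx yaw err -0.002 F(binder) [0.18 0.84 0.07] w 0.001
```

View pics/b.png

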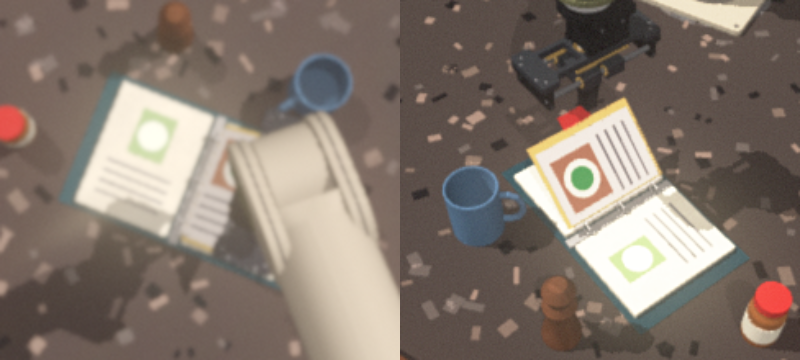

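Run:
```python
from h import *
s=r.read_state(); Rt=R.from_quat(s["eef_rot"]).as_matrix(); tip=s["ee_pos"]+Rt@[0,0,.011]; print(s["ee_pos"],tip)
d=r.camera("scene"); w=r.camera("wrist"); print("wristcam",np.round(w["xyz"],3),np.round(att(w)[:,2],2))
pts=np.array([tip,s["ee_pos"],s["ee_pos"]-Rt@[0,0,.059]])
out=[]
for c in(d,w):
    q=proj(c,pts); print(q.round(0))
    I=c["img"][:,:,::-1].copy()
    K=3 if c is d else 1
    if c is d: I=cv2.resize(I[80:220,180:315],(400,384)); q=(q-[180,80])*[400/135,384/140]
    else: I=cv2.resize(I,(400,384)); q=q*[400/512,1]
    for a,col in zip(q,((255,0,255),(0,255,0),(255,255,0))): cv2.circle(I,tuple(int(v) for v in a),2,col,-1)
    out.append(I)
cv2.imwrite("pics/c.png",np.hstack(out))
```

```text
[0.56651855 0.05162062 0.14211754] [0.56652793 0.05162727 0.13111755]
wristcam [0.593 0.119 0.333] [-0.1  -0.25 -0.96]
[[243. 135.]
 [243. 132.]
 [243. 114.]]
[[257. 214.]
 [257. 220.]
 [256. 264.]]
```

View pics/c.png

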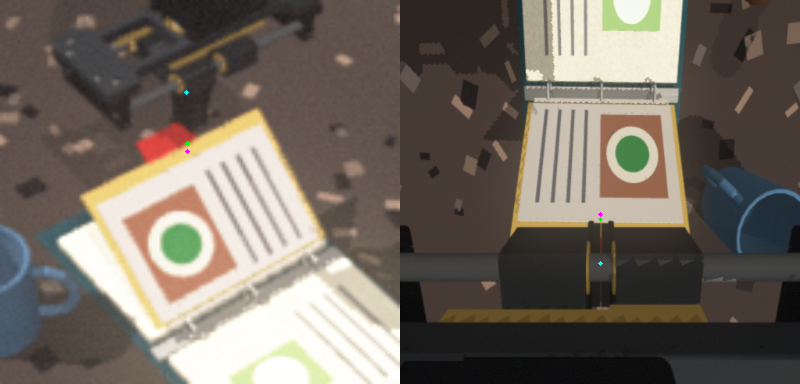

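```bash
cat > leaf.py <<'E'
from h import *
yaw=-.376; O=np.array([.5976,.1308,.018]); B=R.from_euler('z',yaw).as_matrix()
def edge(th,rho=.146): return O+np.array([[x,-rho*np.cos(th),rho*np.sin(th)] for x in(-.09,.09)])@B.T
if __name__=="__main__":
    d=r.camera("scene"); w=r.camera("wrist")
    h=cv2.cvtColor(d["img"],cv2.COLOR_RGB2HSV); m=((h[...,0]<8)|(h[...,0]>172))&(h[...,1]>150)&(h[...,2]>80); ys,xs=np.nonzero(m[100:160,215:262]); print("red",xs.mean()+215,ys.mean()+100,len(xs))
    for th in(.5,.71,.9,1.1,1.3): print(th,"scene",proj(d,edge(th)).round(0).tolist(),"wrist",proj(w,edge(th)).round(0).tolist())
E
python3 leaf.py
```

```text
red 235.24475524475525 131.36363636363637 143
0.5 scene [[261.0, 122.0], [203.0, 154.0]] wrist [[154.0, 243.0], [360.0, 243.0]]
0.71 scene [[266.0, 119.0], [207.0, 151.0]] wrist [[141.0, 237.0], [372.0, 236.0]]
0.9 scene [[271.0, 118.0], [211.0, 151.0]] wrist [[128.0, 222.0], [385.0, 221.0]]
1.1 scene [[278.0, 119.0], [217.0, 153.0]] wrist [[113.0, 194.0], [399.0, 194.0]]
1.3 scene [[285.0, 122.0], [223.0, 157.0]] wrist [[99.0, 154.0], [413.0, 153.0]]
```

The leaf has not moved. Its corners still fit about 0.72 rad, and the fingers show slightly higher in the pictures than computed, so the tip seems to have passed over the tab. I'm backing out over the top and coming in lower.

```bash
python3 -m pendant '[[0,0,-0.012,0],[0,0,-0.012,0],[-0.021,0,0,0],[-0.021,0,0,0],[-0.021,0,0,0],[-0.021,0,0,0]]' >/dev/null
python3 -m pendant '[[0,0,0.014,0],[0,0,0.014,0],[0,0,0.014,0],[0,0,0.014,0],[0,0,0.014,0],[0,0,0.014,0],[0,0,0,0]]' |grep force
python3 st.py
python3 -m pendant '[[0.008,0,0,0],[0.008,0,0,0],[0.008,0,0,0],[0.005,0,0,0],[0.005,0,0,0],[0.004,0,0,0],[0.003,0,0,0]]' |grep force
python3 st.py
python3 - <<'E'
from leaf import *
s=r.read_state(); Rt=R.from_quat(s["eef_rot"]).as_matrix()
d=r.camera("scene"); w=r.camera("wrist")
out=[]
for c in(d,w):
    q=proj(c,np.array([s["ee_pos"]+Rt@[0,0,.011],s["ee_pos"]-Rt@[0,0,.059]])); I=c["img"][:,:,::-1].copy()
    if c is d: I=cv2.resize(I[80:220,180:315],(400,384)); q=(q-[180,80])*[400/135,384/140]
    else: I=cv2.resize(I,(400,384)); q=q*[400/512,1]
    for a in q: cv2.circle(I,tuple(int(v) for v in a),2,(255,0,255),-1)
    out.append(I)
cv2.imwrite("pics/d.png",np.hstack(out))
E
```

```text
ft_force: [-0.6, -0.9, -0.2]
grip_force: 0.0
t 6.85 TCP in binder [-0.0007 -0.1712  0.0804] toolx yaw err -0.002 F(binder) [-0.21 -1.09 -0.2 ] w 0.001
ft_force: [-2.8, -10.1, 7.0]
grip_force: 5.3
t 7.43 TCP in binder [ 0.0013 -0.1316  0.0823] toolx yaw err -0.004 F(binder) [  1.08 -10.39   7.05] w 0.0
```

View pics/d.png

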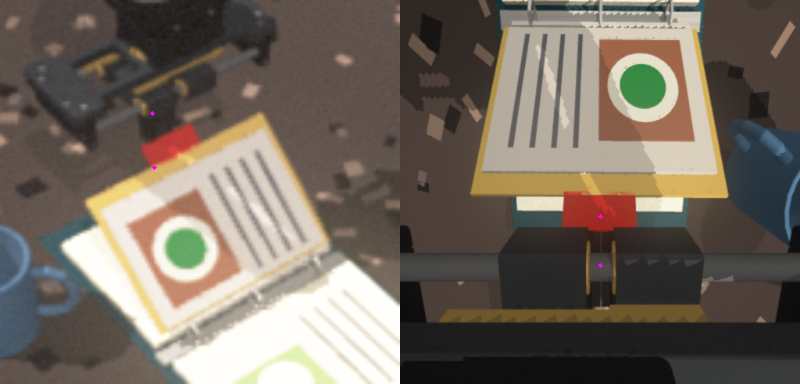

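Contact is made, but the reaction runs mostly along the leaf because the edge is sticking. I'll back off a little and push with a faster rise, so that friction lifts the leaf.

```bash
python3 -m pendant '[[-0.004,0,0,0],[-0.004,0,0,0],[0,0,0,0]]' |grep force
python3 st.py
python3 -m pendant '[[0.003,0,-0.004,0],[0.003,0,-0.004,0]]' |grep ft_force
python3 -m pendant '[[0.003,0,-0.005,0],[0.003,0,-0.005,0]]' |grep ft_force
python3 -m pendant '[[0.003,0,-0.005,0],[0.003,0,-0.005,0]]' |grep ft_force
python3 st.py; python3 leaf.py | head -1
```

```text
ft_force: [-0.4, 1.0, -0.1]
grip_force: 0.0
t 7.78 TCP in binder [ 0.0002 -0.1381  0.0816] toolx yaw err -0.002 F(binder) [-0.73  0.74 -0.14] w 0.0
ft_force: [-0.1, -0.7, -0.7]
ft_force: [-1.1, -0.4, -1.1]
ft_force: [-0.9, 0.9, 0.2]
t 8.28 TCP in binder [ 0.0002 -0.119   0.1102] toolx yaw err -0.002 F(binder) [-1.15  0.48  0.23] w 0.0
red 239.80981595092024 131.98773006134968 163
```

The leaf is following: the red moved by 4.6 px, which puts it at about 0.88 rad with very little force.

```bash
python3 -m pendant '[[0.005,0,-0.005,0],[0.005,0,-0.005,0],[0.005,0,-0.005,0]]' |grep ft_force
python3 -m pendant '[[0.005,0,-0.004,0],[0.005,0,-0.004,0],[0.005,0,-0.004,0]]' |grep ft_force
python3 -m pendant '[[0.006,0,-0.003,0],[0.006,0,-0.003,0],[0.006,0,-0.003,0]]' |grep ft_force
python3 st.py pics/e.png; python3 leaf.py | head -1
```

```text
ft_force: [-0.4, 0.4, 0.2]
ft_force: [0.1, 0.2, -0.6]
ft_force: [0.4, 0.5, 0.5]
t 9.13 TCP in binder [ 0.0003 -0.0709  0.1458] toolx yaw err -0.002 F(binder) [0.17 0.56 0.53] w 0.001
red 238.70212765957447 132.7659574468085 141
```

View pics/e.png

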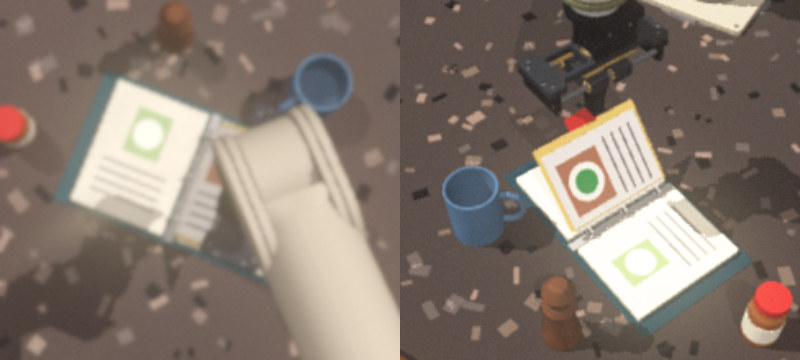

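The forces stayed near zero, so the tip slipped over the edge again and the binder may have moved a few mm. I'll retreat and refit the binder. I'll also find the true closed-finger tip height with a light touch on free counter.

```bash
python3 -m pendant '[[0,0,-0.015,0],[0,0,-0.01,0],[-0.035,0,0,0],[-0.035,0,0,0],[-0.035,0,0,0],[-0.035,0,0,0],[-0.035,0,0,0]]' >/dev/null
python3 fit.py
python3 -m pendant '[[0,0,0.025,0],[0,0,0.025,0],[0,0,0.025,0],[0,0,0.025,0],[0,0,0.02,0],[0,0,0.01,0],[0,0,0.005,0]]' |grep ft_force
python3 st.py
```

```text
sides [np.float64(0.215), np.float64(0.364)]
binder [0.6001 0.1379 0.005 ] yaw -0.3681693403940105
[303.72727273 220.        ] 11 [239.83333333 131.89506173] 162
0.4 [0.549 0.005 0.078] [10.6  5.4] [-8.6  6.3]
0.5 [0.551 0.011 0.092] [8.9 4.4] [-7.1  4.1]
0.6 [0.554 0.019 0.106] [6.6 3.2] [-5.3  2.3]
0.7 [0.557 0.027 0.118] [3.8 1.8] [-3.1  1.1]
0.8 [0.561 0.037 0.129] [0.6 0.2] [-0.6  0.3]
0.9 [0.565 0.048 0.139] [-3.2 -1.5] [2.3 0.2]
mug [ 0.727 -0.043  0.095] binder frame 0.184 -0.123
handle [ 0.703 -0.     0.05 ] binder frame 0.146 -0.092
jar [0.673 0.393 0.1  ] binder frame -0.024 0.264
mill [0.816 0.163 0.13 ] binder frame 0.193 0.101
ft_force: [0.2, -0.0, 0.8]
t 10.65 TCP in binder [-0.0008 -0.2457  0.0344] toolx yaw err -0.001 F(binder) [0.14 0.05 0.85] w 0.0
```

```bash
sed -i 's/\[.5976,.1308,0\]/[.6001,.1379,0]/;s/yaw=-.376/yaw=-.368/' st.py; sed -i 's/\[.5976,.1308,.018\]/[.6001,.1379,.018]/;s/yaw=-.376/yaw=-.368/' leaf.py
python3 -m pendant '[[0,0,0.005,0],[0,0,0.005,0]]' |grep ft_force
python3 -m pendant '[[0,0,0.004,0],[0,0,0.004,0]]' |grep ft_force
python3 -m pendant '[[0,0,0.003,0],[0,0,0,0]]' |grep ft_force
python3 -m pendant '[[0,0,0.003,0],[0,0,0,0]]' |grep ft_force
python3 st.py
python3 - <<'E'
from h import *
s=r.read_state(); Rt=R.from_quat(s["eef_rot"]).as_matrix(); o=[]
for n in("wrist","scene"):
    c=r.camera(n); q=proj(c,np.array([s["ee_pos"]+Rt@[x,0,z] for x in(-.0095,.0095) for z in(.011,-.05)])); print(n,q.round(0).tolist())
    I=c["img"][:,:,::-1].copy(); x0,y0,x1,y1=(156,150,356,350) if n=="wrist" else (160,60,280,180)
    I=cv2.resize(I[y0:y1,x0:x1],(400,400)); k=400/(x1-x0)
    for a in q: cv2.circle(I,tuple(int(v) for v in (a-[x0,y0])*k),3,(255,0,255),-1)
    o.append(I)
cv2.imwrite("pics/f.png",np.hstack(o))
E
```

```text
ft_force: [-0.1, -0.3, 0.3]
ft_force: [0.5, -0.9, 0.7]
ft_force: [0.1, 0.3, -0.4]
ft_force: [-0.2, -0.4, -0.1]
t 11.32 TCP in binder [-0.0019 -0.2542  0.0113] toolx yaw err -0.01 F(binder) [-0.07 -0.44 -0.11] w 0.001
wrist [[257.0, 228.0], [257.0, 272.0], [257.0, 202.0], [257.0, 239.0]]
scene [[207.0, 132.0], [205.0, 116.0], [211.0, 136.0], [209.0, 120.0]]
```

View pics/f.png

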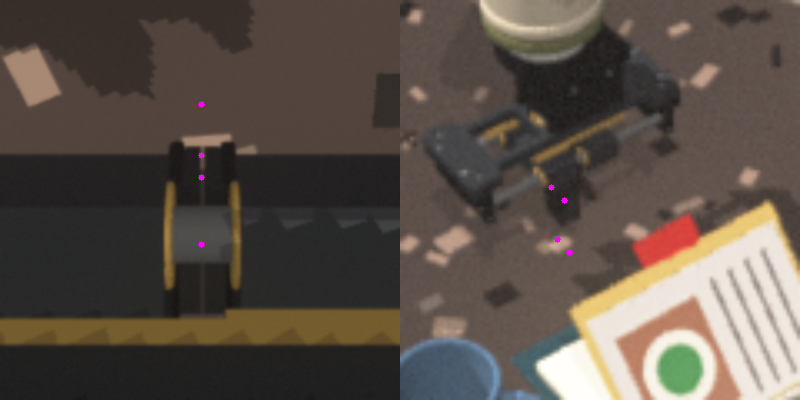

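The fingertip shows at (562,222) on the right, about 17 mm above where it was predicted, and the wrist view agrees. I keep going down gently until contact.

```bash
for i in 1; do python3 -m pendant '[[0,0,0.004,0],[0,0,0,0]]' |grep ft_force
python3 -m pendant '[[0,0,0.003,0],[0,0,0,0]]' |grep ft_force; done; python3 st.py
```

```text
ft_force: [-0.6, 0.4, -1.1]
ft_force: [0.2, -0.5, 0.3]
t 11.75 TCP in binder [-0.0021 -0.2542  0.004 ] toolx yaw err -0.01 F(binder) [ 0.38 -0.44  0.26] w 0.001
```

```bash
python3 -m pendant '[[0,0,0.003,0],[0,0,0,0]]' |grep ft_force
python3 -m pendant '[[0,0,0.003,0],[0,0,0,0]]' |grep ft_force
python3 -m pendant '[[0,0,0.003,0],[0,0,0,0]]' |grep ft_force; python3 st.py
```

```text
ft_force: [-0.2, -0.9, -0.9]
ft_force: [-1.0, -0.1, 0.4]
ft_force: [1.0, -0.5, 0.8]
t 12.25 TCP in binder [-0.002  -0.2542 -0.0049] toolx yaw err -0.01 F(binder) [ 1.11 -0.06  0.83] w 0.0
```

```bash
python3 -m pendant '[[0,0,0.002,0],[0,0,0,0]]' |grep ft_force
python3 -m pendant '[[0,0,0.002,0],[0,0,0,0]]' |grep ft_force
python3 -m pendant '[[0,0,0.002,0],[0,0,0,0]]' |grep ft_force; python3 st.py
```

```text
ft_force: [0.3, 0.4, -0.8]
ft_force: [0.9, 0.1, 0.3]
ft_force: [0.5, 0.4, 0.1]
t 12.75 TCP in binder [-0.0019 -0.2541 -0.0107] toolx yaw err -0.01 F(binder) [0.35 0.54 0.15] w 0.001
```

```bash
python3 -m pendant '[[0,0,0.002,0],[0,0,0,0]]' |grep ft_force
python3 -m pendant '[[0,0,0.002,0],[0,0,0,0]]' |grep ft_force
python3 -m pendant '[[0,0,0.002,0],[0,0,0,0]]' |grep ft_force; python3 st.py
```

```text
ft_force: [-1.0, 0.8, -0.2]
ft_force: [-0.2, -0.2, -0.1]
ft_force: [-0.4, -0.4, 0.4]
t 13.25 TCP in binder [-0.002  -0.2541 -0.0168] toolx yaw err -0.01 F(binder) [-0.19 -0.49  0.36] w 0.001
```

```bash
python3 -m pendant '[[0,0,0.002,0],[0,0,0,0]]' |grep ft_force
python3 -m pendant '[[0,0,0.002,0],[0,0,0,0]]' |grep ft_force
python3 -m pendant '[[0,0,0.002,0],[0,0,0,0]]' |grep ft_force
python3 -m pendant '[[0,0,0.002,0],[0,0,0,0]]' |grep ft_force; python3 st.py
```

```text
ft_force: [0.4, 0.2, -0.0]
ft_force: [0.4, 0.7, 0.1]
ft_force: [0.3, -0.3, 1.1]
ft_force: [-0.3, -0.9, -0.3]
t 13.92 TCP in binder [-0.002  -0.2542 -0.0248] toolx yaw err -0.01 F(binder) [ 0.09 -0.95 -0.32] w 0.0
```

```bash
python3 -m pendant '[[0,0,0.002,0],[0,0,0,0]]' |grep ft_force
python3 -m pendant '[[0,0,0.002,0],[0,0,0,0]]' |grep ft_force
python3 -m pendant '[[0,0,0.002,0],[0,0,0,0]]' |grep ft_force
python3 st.py
python3 - <<'E'
from h import *
s=r.read_state(); Rt=R.from_quat(s["eef_rot"]).as_matrix(); c=r.camera("scene")
print(proj(c,np.array([s["ee_pos"]+Rt@[0,0,z] for z in(.011,-.05)])).round(1).tolist())
g=c["img"].max(2).astype(int); print(g[110:150:1,202:216:2])
E
```

```text
ft_force: [-0.4, -0.2, -0.1]
ft_force: [-2.3, -0.4, 5.3]
ft_force: [-14.0, 1.5, 34.7]
t 14.42 TCP in binder [-0.0016 -0.2541 -0.0283] toolx yaw err -0.01 F(binder) [-13.62  -3.61  34.71] w 0.0
[[210.0, 143.3], [208.4, 128.5]]
[[ 72  85  43  38  37  48  47]
 [ 65  73  47  39  51  43  59]
 [ 65  75  62  49  51  60 115]
 [ 72  74  54  49  59 113 114]
 [ 68  60  53  60 119 113  69]
 [ 61  51  55 121 137  74  78]
 [ 45  61 107 141  98  52 118]
 [ 59 107 135  95  57  49 102]
 [106 134  98  64  56  54  98]
 [136  97  61  53  55  61  86]
 [ 92  62  60  61  62  60  60]
 [ 85  56  56  63  59  52  43]
 [119  74  61  62  55  52  50]
 [117 116  53  57  54  52  52]
 [101 121  55  53  51  54  44]
 [ 88 139  58  56  50  49  50]
 [ 78 127  53  51  51  46  51]
 [ 84  87  56  48  48  50  55]
 [ 82  67  44  46  51  48  60]
 [ 86  66  44  47  48  50  74]
 [ 87  74  47  50  51  48  68]
 [ 88  82  46  49  55  57  63]
 [110 119  49  46  51  49  57]
 [132 142  63  47  52  49  54]
 [146 142  87  47  49  55  55]
 [134 137 113  57  53  59  63]
 [110 115 103  66  51  60  65]
 [ 98  95  99  86  59  69  71]
 [ 97  98  97  97  89  77  74]
 [ 96 100 101 101  86  72  73]
 [ 99  96  95  97  73  75  72]
 [ 79  83  80  81  74  72  75]
 [ 71  71  72  75  76  75  79]
 [ 71  75  76  75  79  76  75]
 [ 70  72  76  77  71  76  75]
 [ 74  72  73  75  79  76  80]
 [ 79  75  76  74  78  76  80]
 [ 93  81  74  79  78  78  78]
 [ 96  96  77  78  76  74  78]
 [101  99  80  76  76  75  89]]
```

That settles it: the real fingertip is 27 mm above the reported TCP height, because the hand stands about 38 mm higher than reported. I plan with that offset from here, keeping the fingertip well below the edge and always rising a little.

```bash
python3 -m pendant '[[0,0,-0.006,0],[0,0,-0.01,0],[0,0,-0.015,0],[0,0,-0.015,0],[0,0,-0.015,0],[0,0,-0.015,0],[0,0,-0.015,0],[0,0,0,0]]' |grep ft_f
python3 -m pendant '[[0.028,0,0,0],[0.028,0,0,0],[0.028,0,0,0],[0.024,0,0,0],[0,0,0,0]]' |grep ft_f
python3 st.py
python3 -m pendant '[[0.004,0,-0.002,0],[0.004,0,-0.002,0],[0.004,0,-0.003,0],[0.004,0,-0.004,0]]' |grep ft_f
python3 st.py
python3 -m pendant '[[0.004,0,-0.005,0],[0.004,0,-0.005,0],[0.004,0,-0.005,0]]' |grep ft_f
python3 -m pendant '[[0.004,0,-0.0045,0],[0.004,0,-0.0045,0],[0.004,0,-0.004,0]]' |grep ft_f
python3 st.py; python3 leaf.py|head -1
```

```text
ft_force: [0.3, -0.5, 0.0]
ft_force: [-0.7, 0.3, -0.2]
t 15.55 TCP in binder [-0.002  -0.1403  0.0606] toolx yaw err -0.004 F(binder) [-0.75  0.06 -0.21] w 0.0
ft_force: [0.3, 0.0, 0.2]
t 15.88 TCP in binder [-0.0004 -0.1308  0.0717] toolx yaw err -0.011 F(binder) [0.27 0.11 0.2 ] w 0.0
ft_force: [0.7, -1.7, -1.5]
ft_force: [-0.6, -1.5, -1.0]
t 16.38 TCP in binder [-0.0002 -0.1058  0.1001] toolx yaw err -0.01 F(binder) [ 0.01 -1.65 -1.04] w 0.0
red 244.71518987341773 132.00632911392404 158
```

The leaf is now following at about 0.96 rad with 1.7 N.

```bash
python3 -m pendant '[[0.004,0,-0.003,0],[0.004,0,-0.003,0],[0.0045,0,-0.003,0],[0.0045,0,-0.0025,0]]' |grep ft_f
python3 -m pendant '[[0.0045,0,-0.0025,0],[0.005,0,-0.0025,0],[0.005,0,-0.0022,0],[0.005,0,-0.002,0]]' |grep ft_f
python3 st.py; python3 leaf.py|head -1
python3 -m pendant '[[0.0053,0,-0.0018,0],[0.0053,0,-0.0018,0],[0.0053,0,-0.0018,0],[0.0053,0,-0.0015,0],[0.0053,0,-0.0015,0],[0.0053,0,-0.0015,0]]' |grep ft_f
python3 st.py
python3 - <<'E'
from leaf import *
w=r.camera("wrist");d=r.camera("scene")
for n in("wrist","scene"):
  for t in("leaf_back","leaf_front","binder"):
    for o in r.outline_of(t,n)[:1]: print(n,t,round(o["score"],2),np.round(o["bbox"]))
for th in(.8,1.,1.2,1.4,1.6): print(th,proj(d,edge(th)).round(0).tolist())
E
```

```text
ft_force: [-0.6, -0.0, -1.0]
ft_force: [-0.3, -0.4, -0.8]
t 17.15 TCP in binder [ 1.000e-04 -6.900e-02  1.205e-01] toolx yaw err -0.01 F(binder) [-0.16 -0.46 -0.84] w 0.0
red 253.2792207792208 135.97402597402598 154
ft_force: [-0.1, -0.3, -1.4]
t 17.75 TCP in binder [ 0.0003 -0.0372  0.1302] toolx yaw err -0.01 F(binder) [ 0.05 -0.32 -1.45] w 0.0
wrist leaf_back 0.9 [259. 195. 329.  92.]
wrist leaf_front 0.88 [256. 176. 283.  60.]
wrist binder 0.57 [257. 149. 326. 293.]
scene leaf_back 0.69 [262. 162.  63.  71.]
scene leaf_front 0.91 [262. 167.  59.  64.]
scene binder 0.8 [269. 196. 151. 139.]
0.8 [[270.0, 119.0], [210.0, 153.0]]
1.0 [[276.0, 119.0], [215.0, 154.0]]
1.2 [[283.0, 122.0], [222.0, 157.0]]
1.4 [[291.0, 126.0], [229.0, 162.0]]
1.6 [[300.0, 133.0], [237.0, 170.0]]
```

Scene corners put the leaf at about 1.42 rad. Continuing over the top, then following the circle down with the tip on the back sheet.

```bash
python3 -m pendant '[[0.0055,0,0,0],[0.0055,0,0,0],[0.0055,0,0,0],[0.0055,0,0,0],[0.0055,0,0,0]]' |grep ft_f
python3 -m pendant '[[0.0063,0,0.0005,0],[0.0063,0,0.0005,0],[0.0063,0,0.0008,0],[0.0063,0,0.0008,0],[0.0063,0,0.0011,0]]' |grep ft_f
python3 st.py
python3 -m pendant '[[0.0066,0,0.002,0],[0.0066,0,0.0022,0],[0.0066,0,0.0023,0],[0.0066,0,0.0025,0]]' |grep ft_f
python3 -m pendant '[[0.006,0,0.003,0],[0.006,0,0.0035,0],[0.006,0,0.0035,0],[0.006,0,0.004,0]]' |grep ft_f
cat > th.py <<'E'
from leaf import *
d=r.camera("scene")
for o in r.outline_of("leaf_back","scene")[:1]:
  b=o["bbox"]; print(round(o["score"],2),"L,R,T,B",b[0]-b[2]/2,b[0]+b[2]/2,b[1]-b[3]/2,b[1]+b[3]/2)
for th in(1.8,2.,2.2,2.4,2.6,2.8,3.0,3.14): print(th,proj(d,edge(th)).round(0).tolist(),end=" ")
E
python3 st.py; python3 th.py
```

```text
ft_force: [-0.7, -0.5, 0.3]
ft_force: [0.4, -1.9, -0.5]
t 18.98 TCP in binder [0.0009 0.0218 0.1262] toolx yaw err -0.01 F(binder) [ 1.02 -1.6  -0.47] w 0.0
ft_force: [0.4, -2.3, -0.3]
ft_force: [-0.2, -0.8, 0.4]
t 19.65 TCP in binder [0.0015 0.0722 0.103 ] toolx yaw err -0.01 F(binder) [ 0.08 -0.84  0.41] w 0.0
0.73 L,R,T,B 238.55 322.65000000000003 162.5 206.3
1.8 [[308.0, 141.0], [245.0, 179.0]] 2.0 [[316.0, 151.0], [253.0, 190.0]] 2.2 [[322.0, 162.0], [261.0, 202.0]] 2.4 [[328.0, 173.0], [267.0, 214.0]] 2.6 [[331.0, 184.0], [272.0, 225.0]] 2.8 [[333.0, 194.0], [275.0, 235.0]] 3.0 [[333.0, 203.0], [276.0, 244.0]] 3.14 [[332.0, 208.0], [276.0, 248.0]]
```

```bash
python3 -m pendant '[[0.0055,0,0.004,0],[0.0052,0,0.0045,0],[0.0052,0,0.0045,0],[0.005,0,0.005,0]]' |grep ft_f
python3 -m pendant '[[0.0045,0,0.0053,0],[0.0042,0,0.0055,0],[0.0042,0,0.0057,0],[0.0038,0,0.006,0]]' |grep ft_f
python3 -m pendant '[[0.0033,0,0.006,0],[0.003,0,0.0062,0],[0.003,0,0.0064,0],[0.0025,0,0.0064,0]]' |grep ft_f
python3 st.py; python3 th.py | head -1
python3 -m pendant '[[0.0016,0,0.0055,0],[0.0014,0,0.0055,0],[0.0013,0,0.0055,0],[0.001,0,0.0055,0],[0.001,0,0.005,0]]' |grep ft_f
python3 st.py; python3 th.py
```

```text
ft_force: [0.3, -1.2, -0.2]
ft_force: [1.0, 0.3, 1.0]
ft_force: [0.3, 0.4, 1.1]
t 20.75 TCP in binder [0.0019 0.1213 0.0372] toolx yaw err -0.01 F(binder) [0.15 0.52 1.12] w 0.0
0.89 L,R,T,B 239.90000000000003 330.3 188.79999999999998 234.6
ft_force: [-0.6, -0.4, 1.4]
t 21.27 TCP in binder [0.0021 0.1273 0.0103] toolx yaw err -0.01 F(binder) [-0.45 -0.59  1.35] w 0.0
0.68 L,R,T,B 236.95000000000002 331.25 173.8 244.39999999999998
1.8 [[308.0, 141.0], [245.0, 179.0]] 2.0 [[316.0, 151.0], [253.0, 190.0]] 2.2 [[322.0, 162.0], [261.0, 202.0]] 2.4 [[328.0, 173.0], [267.0, 214.0]] 2.6 [[331.0, 184.0], [272.0, 225.0]] 2.8 [[333.0, 194.0], [275.0, 235.0]] 3.0 [[333.0, 203.0], [276.0, 244.0]] 3.14 [[332.0, 208.0], [276.0, 248.0]]
```

The leaf is at about 3.0 rad. I'm pressing the last part down slowly until the force rises.

```bash
python3 -m pendant '[[0,0,0.004,0],[0,0,0.004,0],[0,0,0.003,0],[0,0,0.003,0],[0,0,0,0]]' |grep ft_f
python3 -m pendant '[[0,0,0.002,0],[0,0,0,0]]' |grep ft_f
python3 st.py
```

```text
ft_force: [0.8, -0.6, -0.1]
ft_force: [-0.0, 0.1, -0.2]
t 21.95 TCP in binder [ 0.002   0.1271 -0.0054] toolx yaw err -0.01 F(binder) [-0.06  0.09 -0.17] w 0.0
```

```bash
python3 -m pendant '[[0,0,0.0015,0],[0,0,0,0]]' |grep ft_f
python3 -m pendant '[[0,0,0.0015,0],[0,0,0,0]]' |grep ft_f
python3 st.py; python3 th.py|head -1
```

```text
ft_force: [0.3, -0.2, -0.6]
ft_force: [-2.3, -1.8, 6.7]
t 22.28 TCP in binder [ 0.0022  0.1274 -0.0071] toolx yaw err -0.01 F(binder) [-1.47 -2.46  6.66] w 0.001
0.62 L,R,T,B 242.5 329.9 177.10000000000002 247.7
```

```bash
python3 -m pendant '[[0,0,0.0005,0],[0,0,0,0],[0,0,0,0]]' |grep ft_f
python3 -m pendant '[[0,0,-0.004,0],[0,0,-0.01,0],[0,0,-0.025,0],[0,0,-0.03,0],[0,0,-0.035,0],[0,0,-0.035,0],[0,0,-0.035,0],[0,0,0,0]]' |grep ft_f
python3 -m pendant '[[-0.035,0,0,0],[-0.035,0,0,0],[-0.035,0,0,0],[-0.035,0,0,0],[-0.035,0,0,0],[-0.035,0,0,0],[-0.035,0,0,0],[-0.03,0,0,0]]' |grep ft_f
python3 st.py pics/g.png; python3 th.py|head -1
```

```text
ft_force: [-2.8, -2.1, 11.2]
ft_force: [-0.1, 1.1, 1.8]
ft_force: [1.2, 0.7, 0.1]
t 23.97 TCP in binder [-0.0008 -0.1502  0.1658] toolx yaw err -0.011 F(binder) [0.92 1.09 0.08] w 0.0
0.86 L,R,T,B 240.2 329.8 172.3 248.7
```

View pics/g.png

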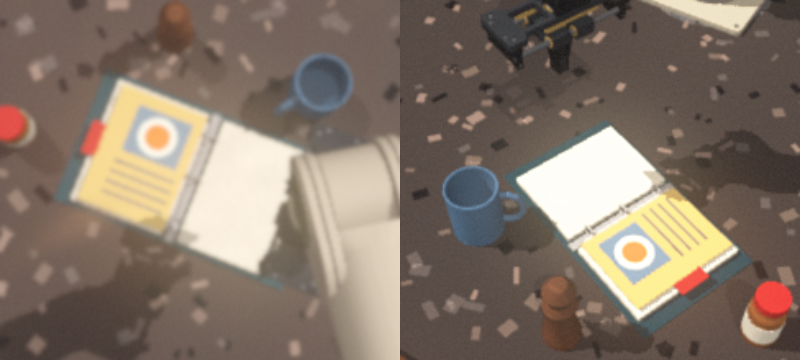

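The leaf lies flat on the far pages, with the yellow back up and the tab at (92,138) on the left and (692,282) on the right. The mug, jar and mill look untouched and the robot is clear, so I'm handing in.

```bash
python3 -c "
from bench import r
print(r.close_job())"
```

```text
the job is handed in; nothing more can be done
None
```

The leaf is turned and lies flat on the +y pages, and the job was handed in at about 24 s; one early push stuck (about 10 N) and the binder slid roughly 7 mm, while the mug, jar and mill look untouched in the pictures.

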